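# Take the dipped visor from the gated drying rack and stand it on the fitting stand

### The arm

A 6-joint arm with a two-finger parallel gripper is mounted at the origin on the work surface. World frame = base frame: x ahead of the robot, y to its left, z up, the work surface at z = 0. Lengths are in m, angles in rad, forces in N, time in s.
With the tool pointing down it reaches from about 0.3 to 0.875 m from the base axis. Payload 4.2 kg.
Tool frame: the origin (TCP) lies at the very end of the fingers, on their centre line; the grasp point (between the pads) lies 19 mm behind it; z points along the fingers, y is the direction in which the jaws open and shut (so a half turn about z gives the same grasp; the last joint's range is limited). The gripper opens to 85 mm and grips with 20 to 120 N. Pads are 22 mm wide; open, the fingers measure 114 mm over their backs; the gripper's body (76 mm by 85 mm) begins 54 mm behind the grasp point. The pads swing forward as they close: fully open they stand 13 mm farther back than shut.
Start: joints at [1.092, 0.32, 1.565, -0, 1.257, -0.02], TCP at [0.255, 0.516, 0.205] pointing down, gripper open.
Joint ranges: [-3.11, 3.11], [-0.84, 2.01], [0.21, 2.61], [-1.34, 4.49], [0.05, 2.63], [-2.56, 2.56]. Speed limits (rad/s): [2.57, 2.57, 3.14, 3.14, 3.14, 3.14].

### API

Orientations are given as a rotation vector (axis times angle).
In Python, from rig import read_state, cams, job gives the robot as it stands.
- The arm moves only by the shell command python3 -m handwheel 'ROWS' [OPENING] [FORCE]. ROWS is JSON, a list of rows, each a list of 6 numbers: the shift along the tool's x, y, z in cm, then the turn, a rotation vector about the tool's x, y, z in degrees. A call has 1 to 12 rows; each row is the pose to reach, as a shift and turn from the pose measured when the call began, along the tool's axes at that moment; what a row does not reach only later rows make up. A row lasts 1/10 s, in which the tool goes at most 50 mm and 8.59 degrees, less where a joint would pass 70% of its speed; a pose out of reach is approached as far as the arm can. A call with a gripper value outside its range is refused whole. OPENING is the opening, from -1 (shut) to 1 (fully open), so that 0 is half open, set as the call begins (- or left out, the last holds). The fingers move at their own pace and stop on an object; FORCE is the grip in N (left out, the last holds). Time passes only in rows, so rows that repeat a pose let the fingers close. It gives the time, the measured TCP pose, the force and the opening at its end, in the units of the state.
- read_state(): the state, without advancing time (a new reading comes with each control period).
- cams.get_image(name): name is "scene" or "top"; returns (picture, depth): 420x560x3 uint8, red, green, blue; 420x560 float32, m along the optical axis (not along the pixel's ray), 0 where there is no reading.
- cams.camera_info(name): a dict with "fx", "fy", "cx", "cy" (pixels), "eye" and "attitude" of the camera in the world. Camera axes: x right, y down, z forward; pixel columns grow to the right and rows downward; lengths in m; the calibration is good to about 2 mm. A picture is of the moment at which its call begins. camera_info takes no time and is no camera call.
- job.sign_off(): hands the job in, once; it reports no verdict.
The state is a dict: "time": time; "joints": joint angles; "joint_velocities": joint speeds; "joint_efforts": joint torques, N m; "eef_pos": TCP position; "ee_rot": TCP orientation; "wrist_force": force on the tool from outside, world axes, zero at the start; "moment": the same for the moment, N m; "grip_width": opening from 0.0 (shut) to 1.0 (fully open).
Only numpy, scipy, OpenCV 4.12 (cv2) and the standard library are available. Lean on these libraries where they do the work, as an engineer would, in place of code of your own. Each camera call takes 0.05 s, during which the arm holds its last target.

### The job

Pull the face-shield visor that has a dip in its top edge straight up out of the drying rack, so that its own edge lifts the hinged gate and the gate falls shut again behind it; do not touch the rack or its gate with the gripper. Then stand that visor, dip upward, in the trough of the fitting stand so that it leans back against the two rest arms, and let go. Leave the two straight-topped visors in their slots and everything else on the table where it is.

Things in the scene. Friction and masses are not known exactly. Their poses are not given: they have to be found in the camera images.
- visor_dipped: The visor to take: stiff flat white plastic panel, 5 mm thick (x), 170 mm long (y), 105 mm tall (z), about 120 g; front and back alike. Its top edge has a rectangular dip in the middle, 80 mm long, 20 mm deep, with a 45 mm shoulder at each end. Origin: middle of its bottom edge; z points to the dipped edge. Starts upright in one of the rack's three slots, its y along the rack's y.
- visor_dip (a point): Point in the middle of the dip's edge on the dipped visor, 85 mm above its bottom edge; the place to pinch it from above, across its 5 mm thickness.
- visor_plain_a: Another visor, 170 x 105 x 5 mm, white, same axes and origin, but with a straight top edge. Stands in another slot; stays there.
- visor_plain_b: The third visor, exactly like visor_plain_a. Stays in its slot.
- rack: Fixed grey rack, base 200 (x) by 222 mm (y -99 to +123), 10 mm thick. Origin on the table under the middle slot's centre, z up. Three upright slots run along y at x = -56, 0, +56 mm. Visors stand on the base (tops 115 mm above the table), held only at their ends in grooves 8 mm wide, 14 mm deep, up to 80 mm above the table; between them the middle is open, 51 mm free on either side of a visor.
- gate (a joint): Hinge of the rack's gate, rad: level axis along the rack's x at y = +110 mm, 121 mm above the table. 0 = shut (start), grows as the cross bar swings up and outward (+y), stop at 1.3; falls shut by its weight (80 g). A visor pulled straight up pushes it to about 1.0; the bar then rubs on the visor's end and falls once the visor's bottom is some 165 mm above the table.
- gate_bar (a point): Middle of the gate's 8 mm round steel cross bar, 40 mm from the hinge; it is 176 mm long and lies across the top corners of all three visors, at the rack's y = +70 mm, 2 mm above them. Two steel posts at the rack's x = -95 and +95, y = +110 mm, 128 mm high, carry the hinge.
- stand: Fixed blue stand, base 130 (x -40 to +90) by 240 mm (y), 12 mm thick. Origin on the table under its trough, z up. The trough runs along y, 22 mm wide (x -10 to +12) at its floor, 12 mm above the table. Front lip to 37 mm high; end cheeks at y = -100 and +100 to 42 mm high. The two rest arms rise at its +x side; see stand_rest.
- stand_rest (a point): Point midway between the tops of the stand's two rest arms, on their front faces, 109 mm above the table. Each arm is 30 mm wide, centred at the stand's y = -62 or +62, and leans 15 degrees from upright towards +x from the trough floor (x = +12 mm). The 94 mm between them is open, so fingers can pass.
- alcohol_bottle: Bystander: white bottle with cap, 60 mm diameter, 165 mm tall, standing between rack and stand. Origin at its foot.
- swab_jar: Bystander: glass jar with cork lid, 64 mm diameter, 85 mm tall, close in front of the stand (95 to 110 mm from its origin towards its -x). Origin at its foot.
- steel_bowl: Bystander: steel bowl, 90 mm across, 45 mm high, between robot, rack and stand. Origin at its foot.
- mug: Bystander: white mug, 76 mm diameter, 90 mm high, handle at its +y, at the far side. Origin at its foot.
- brush: Bystander: brush lying on the table, 170 mm long along its x, at the far side.

How it is judged:
By the outcome, as a careful person would: the job done as asked, in the order asked, and still so for the second after the job is handed in, with the robot touching nothing.
It also fails if it takes over 53 s, if anything falls off the work surface, if the arm or the gripper's body presses on something with over 40 N, if the wrist force passes 120 N, or if a joint passes its speed limit or range.

## Working session

There is one attempt and no reset: what is moved stays moved. The work goes in short steps, Python scripts to look and compute and a shell command to move; the robot and the scene stay as the last step left them, time stands still between calls to the robot, and variables do not carry over. Pictures are saved under pics/ and viewed, and the job is handed in when it is done.

```bash
ls; mkdir -p pics; python3 - <<'E'
from rig import read_state,cams,job
import cv2,numpy as np
s=read_state()
for k in s: print(k,np.round(s[k],3))
for n in("scene","top"):
    print(n,cams.camera_info(n))
    im,d=cams.get_image(n)
    cv2.imwrite(f"pics/{n}0.png",im[:,:,::-1]); np.save(f"pics/{n}0d.npy",d); print((d==0).sum(), d.min(), d.max())
E
```

```text
pics
time 0.0
joints [ 1.092  0.32   1.566 -0.     1.257 -0.02 ]
joint_velocities [ 0.001  0.    -0.002  0.     0.001 -0.   ]
joint_efforts [-3.0000e-03 -4.1551e+01 -2.3417e+01 -0.0000e+00  8.0000e-03  0.0000e+00]
eef_pos [0.254 0.515 0.204]
ee_rot [-7.140e-01 -3.059e+00  3.000e-03]
wrist_force [-0.049  0.311  0.285]
moment [-0.013  0.009 -0.028]
grip_width 0.999
scene {'fx': 452.2574780603778, 'fy': 452.2574780603778, 'cx': 281.4233627851415, 'cy': 214.0278267845184, 'eye': array([ 1.24454336, -0.26610733,  0.76751961]), 'attitude': array([-2.00359836, -1.28785797,  0.53533256])}
985 0.0 3.655746
top {'fx': 530.6384586911994, 'fy': 530.6384586911994, 'cx': 279.8622542532335, 'cy': 213.52069004941362, 'eye': array([0.42433776, 0.05671314, 1.32918759]), 'attitude': array([-2.19814232,  2.13646074, -0.18139878])}
911 0.0 2.2326002
```

View pics/scene0.png

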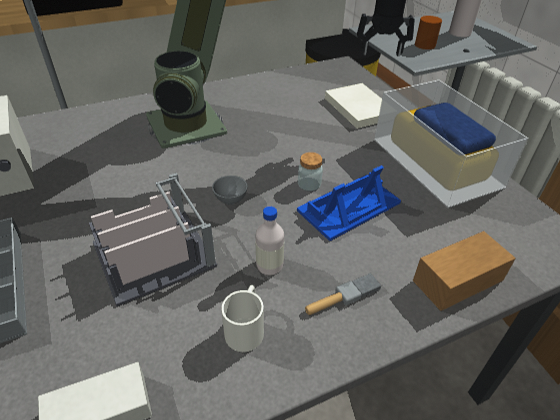

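View pics/top0.png

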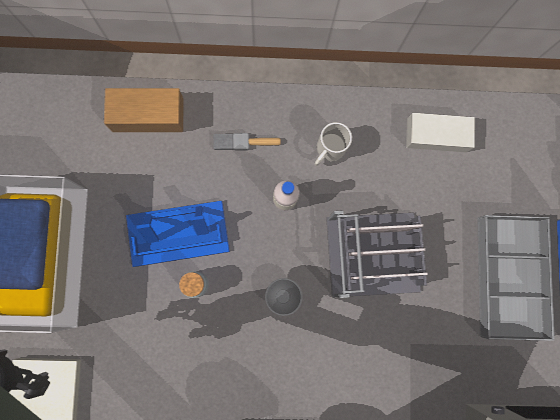

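```bash
cat > h.py <<'E'
import numpy as np,cv2
from scipy.spatial.transform import Rotation as R
from rig import read_state,cams,job
def K(n):
    c=cams.camera_info(n); return c,R.from_rotvec(c['attitude']).as_matrix()
def cloud(n,d):
    c,M=K(n); v,u=np.mgrid[0:d.shape[0],0:d.shape[1]]
    p=np.stack([(u-c['cx'])/c['fx']*d,(v-c['cy'])/c['fy']*d,d],-1)
    return p@M.T+c['eye']
def ray(n,u,v,z):
    c,M=K(n); r=M@np.array([(u-c['cx'])/c['fx'],(v-c['cy'])/c['fy'],1.])
    return c['eye']+r*(z-c['eye'][2])/r[2]
def proj(n,p):
    c,M=K(n); q=(np.atleast_2d(p)-c['eye'])@M
    return np.c_[q[:,0]/q[:,2]*c['fx']+c['cx'],q[:,1]/q[:,2]*c['fy']+c['cy']]
def crop(im,u0,u1,v0,v1,name,f=6):
    cv2.imwrite(name,cv2.resize(im[v0:v1,u0:u1],None,fx=f,fy=f,interpolation=cv2.INTER_CUBIC))
E
python3 - <<'E'
from h import *
t=cv2.imread("pics/top0.png");s=cv2.imread("pics/scene0.png")
crop(t,320,440,200,305,"pics/c1.png",5);crop(s,85,220,170,305,"pics/c2.png",4.4);crop(t,115,245,190,305,"pics/c3.png",5)
crop(s,290,405,150,240,"pics/c4.png",6)
p=cloud("top",np.load("pics/top0d.npy"));print(p[350,250],p[240,300])
p=cloud("scene",np.load("pics/scene0d.npy"));print(p[250,330])
E
```

```text
[0.26650328 0.07857695 0.00656367] [ 0.53815446 -0.03779082  0.00057493]
[ 0.65605928  0.15268785 -0.0020882 ]
```

View pics/c1.png

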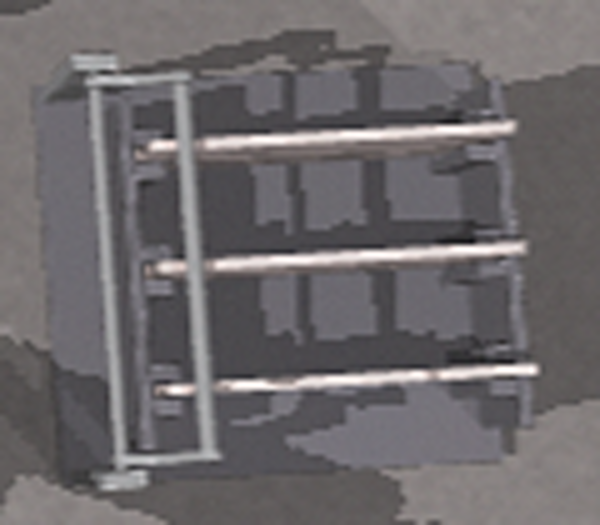

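View pics/c2.png

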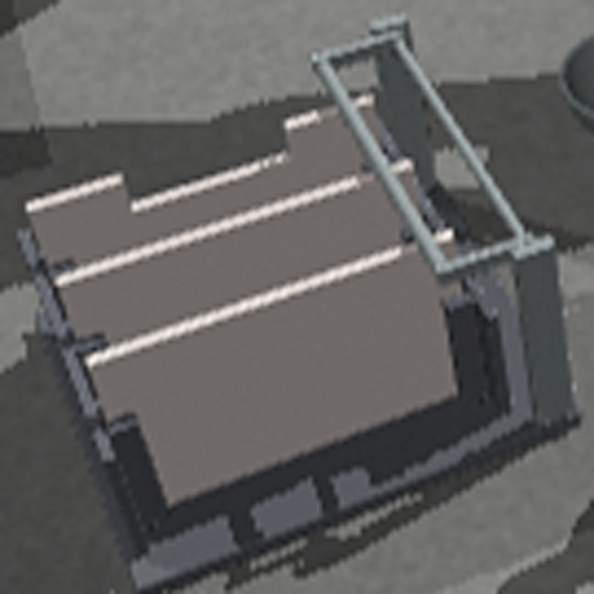

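View pics/c3.png

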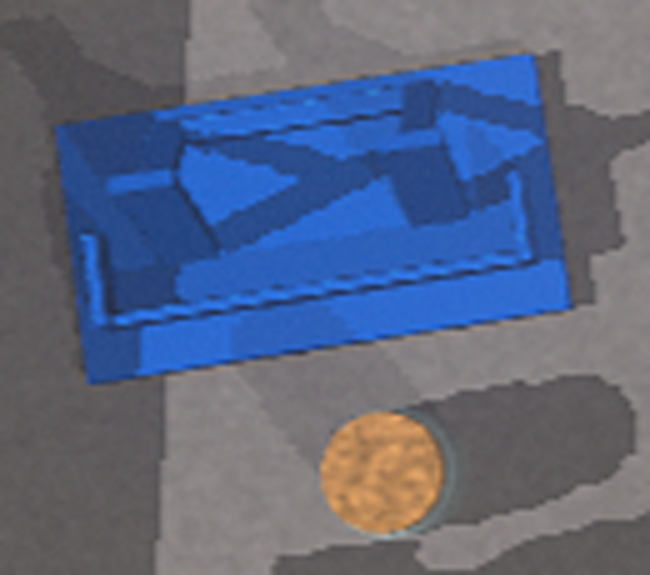

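View pics/c4.png

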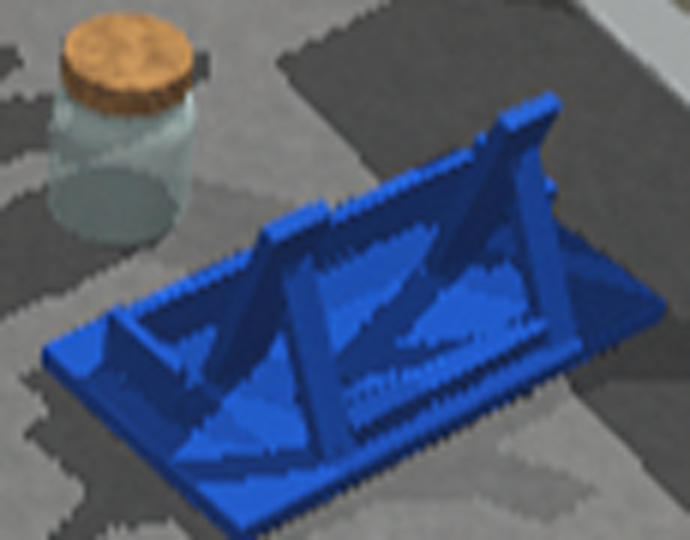

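```bash
python3 - <<'E'
from h import *
t=cv2.imread("pics/top0.png");d=np.load("pics/top0d.npy");p=cloud("top",d)
# visor tops
b=t.astype(int); m=(b.min(2)>140)&(b[:,:,2]-b[:,:,0]>3); roi=np.zeros_like(m); roi[215:285,345:432]=1
m&=roi
n,l,st,c=cv2.connectedComponentsWithStats(m.astype(np.uint8))
for i in range(1,n):
    if st[i,4]<25: continue
    v,u=np.nonzero(l==i); z=np.median(p[v,u,2])
    P=np.array([ray("top",a,e,0.115) for a,e in zip(u,v)])[:,:2]
    vx,vy,x0,y0=cv2.fitLine(P.astype(np.float32),cv2.DIST_HUBER,0,.001,.001).ravel()
    if vy<0: vx,vy=-vx,-vy
    s=(P-[x0,y0])@[vx,vy]
    print(st[i],"z",z,"ang of y-dir",np.degrees(np.arctan2(vy,vx)),"mean",x0,y0,"ends",np.r_[x0,y0]+s.min()*np.r_[vx,vy],np.r_[x0,y0]+s.max()*np.r_[vx,vy])
# blue stand
h=cv2.cvtColor(t,cv2.COLOR_BGR2HSV); m=cv2.inRange(h,(105,120,40),(125,255,255)); m[:,:110]=0;m[:,245:]=0;m[:190]=0;m[280:]=0
c=max(cv2.findContours(m,0,1)[0],key=cv2.contourArea)
r=cv2.minAreaRect(c); q=cv2.boxPoints(r); print(q)
Q=np.array([ray("top",*a,0.012) for a in q]);print(Q, np.linalg.norm(np.roll(Q,1,0)-Q,axis=1))
e=Q-np.roll(Q,1,0);print(np.degrees(np.arctan2(e[:,1],e[:,0])),Q.mean(0))
E
```

```text
[360 224  63   6 152] z 0.11542198189184161 ang of y-dir 94.82569 mean 0.56575155 -0.24073568 ends [ 0.57187375 -0.31325299] [ 0.55962537 -0.16817113]
[362 248  63   6 155] z 0.1154324960543931 ang of y-dir 94.805405 mean 0.5099035 -0.24520743 ends [ 0.51597135 -0.31738595] [ 0.50383156 -0.17298043]
[363 273  65   5 143] z 0.09800425615625175 ang of y-dir 94.83667 mean 0.4540362 -0.25012282 ends [ 0.46025534 -0.32362035] [ 0.44773783 -0.17568879]
[[124.30056 214.95372]
 [221.4624  200.00575]
 [229.38147 251.47975]
 [132.21964 266.42773]]
[[0.5867223  0.40061865 0.012     ]
 [0.63183283 0.1621598  0.012     ]
 [0.50363259 0.13739838 0.012     ]
 [0.46036015 0.37319867 0.012     ]] [0.12930293 0.24268824 0.13056964 0.23973794]
[  12.24310068  -79.28764428 -169.068136    100.39882135] [0.54563697 0.26834388 0.012     ]
```

```bash
python3 - <<'E'
from h import *
t=cv2.imread("pics/top0.png");s=cv2.imread("pics/scene0.png")
def quad(n,im,q0,lim):
    h=cv2.cvtColor(im,cv2.COLOR_BGR2HSV); m=cv2.inRange(h,(105,110,35),(125,255,255))
    u0,u1,v0,v1=lim; mm=np.zeros_like(m); mm[v0:v1,u0:u1]=m[v0:v1,u0:u1]
    c=max(cv2.findContours(mm,0,cv2.CHAIN_APPROX_NONE)[0],key=cv2.contourArea)[:,0].astype(float)
    out=[]
    for i in range(4):
        a,b=q0[i],q0[(i+1)%4]; e=(b-a)/np.linalg.norm(b-a); nrm=np.r_[-e[1],e[0]]
        k=(c-a)@e; dd=abs((c-a)@nrm); L=np.linalg.norm(b-a)
        sel=c[(k>.1*L)&(k<.9*L)&(dd<4)]
        P=np.array([ray(n,*x,.012)[:2] for x in sel])
        f=cv2.fitLine(P.astype(np.float32),cv2.DIST_HUBER,0,.001,.001).ravel(); out.append(f); print(n,i,len(sel),np.degrees(np.arctan2(f[1],f[0])))
    C=[]
    for i in range(4):
        f,g=out[i-1],out[i]; k=np.linalg.solve(np.c_[f[:2],-g[:2]],g[2:]-f[2:]); C.append(f[2:]+k[0]*f[:2])
    C=np.array(C);print(C,C.mean(0),np.linalg.norm(np.roll(C,-1,0)-C,axis=1))
q=np.array([[126,215],[222,200.5],[229.4,251.4],[132.2,266.4]])
quad("top",t,q,(110,245,190,280))
# rack/visor check
def frame(x,y,yaw):
    c,s_=np.cos(np.radians(yaw)),np.sin(np.radians(yaw)); return lambda P:np.c_[x+c*P[:,0]-s_*P[:,1],y+s_*P[:,0]+c*P[:,1],P[:,2]]
F=frame(.4530,-.2385,4.82)
V=np.array([[0,-85,115],[0,-40,115],[0,-40,95],[0,40,95],[0,40,115],[0,85,115],[0,-85,10]])/1000
for n,im,lim in(("top",t,(320,440,200,305)),("scene",s,(85,220,170,305))):
    f=6 if n=="top" else 4.4; f=5
    u0,u1,v0,v1=lim; cr=cv2.resize(im[v0:v1,u0:u1],None,fx=f,fy=f,interpolation=cv2.INTER_CUBIC)
    for a in proj(n,F(V)): cv2.drawMarker(cr,tuple(int(round(w)) for w in ((a-[u0,v0]+.5)*f)),(0,0,255),0,10,1)
    cv2.imwrite(f"pics/v_{n}.png",cr[:600,:800])
S=frame(0.5456-.0246,.2683-.0046,10.6)
V=np.array([[-40,-120,12],[-40,120,12],[90,-120,12],[90,120,12],[38,-62,109],[38,62,109],[-12,0,37],[0,-100,42],[0,100,42]])/1000
for n,im,lim in(("top",t,(115,245,190,305)),("scene",s,(290,405,150,240))):
    f=5; u0,u1,v0,v1=lim; cr=cv2.resize(im[v0:v1,u0:u1],None,fx=f,fy=f,interpolation=cv2.INTER_CUBIC)
    for a in proj(n,S(V)): cv2.drawMarker(cr,tuple(int(round(w)) for w in ((a-[u0,v0]+.5)*f)),(0,0,255),0,10,1)
    cv2.imwrite(f"pics/s_{n}.png",cr[:600,:800])
E
```

```text
top 0 77 -79.397766
top 1 41 10.701943
top 2 78 -79.44132
top 3 41 10.911973
[[0.58641404 0.3964524 ]
 [0.6300874  0.16313615]
 [0.5051364  0.13952203]
 [0.46172565 0.37241417]] [0.54584086 0.26788118] [0.23736855 0.12716281 0.23690343 0.12698437]
```

View pics/v_top.png

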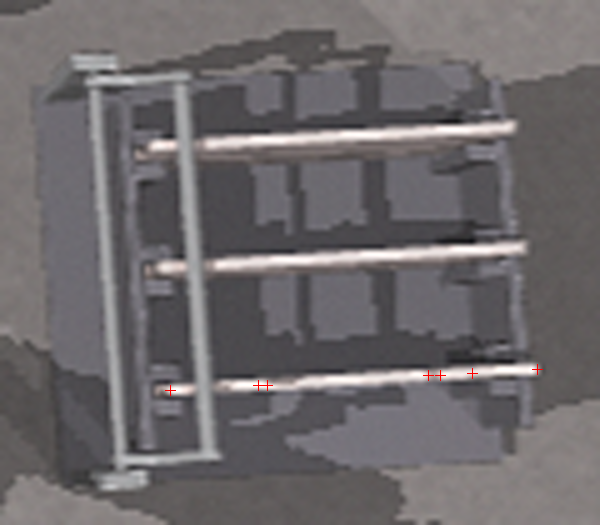

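View pics/v_scene.png

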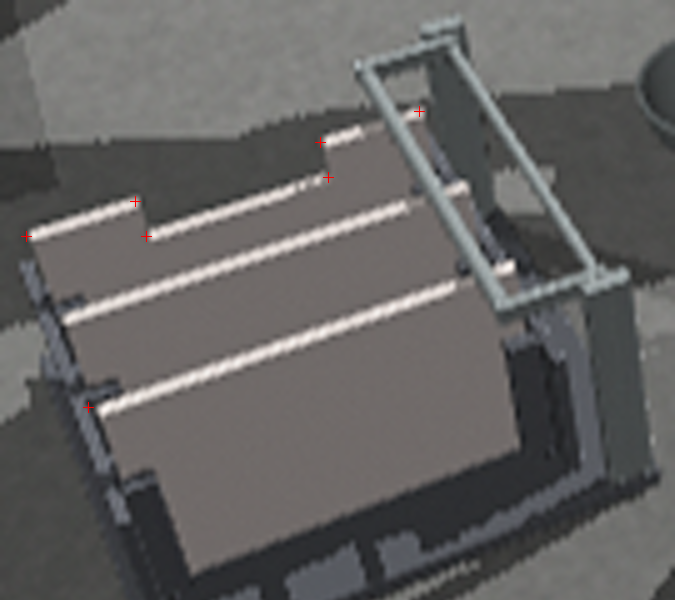

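View pics/s_top.png

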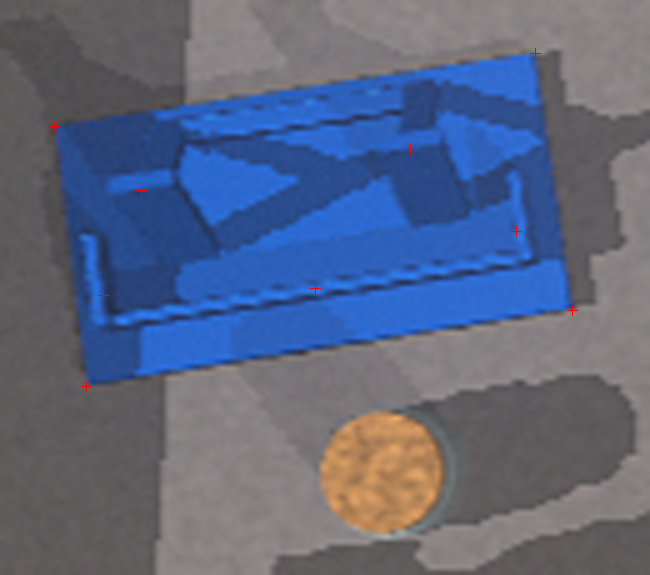

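View pics/s_scene.png

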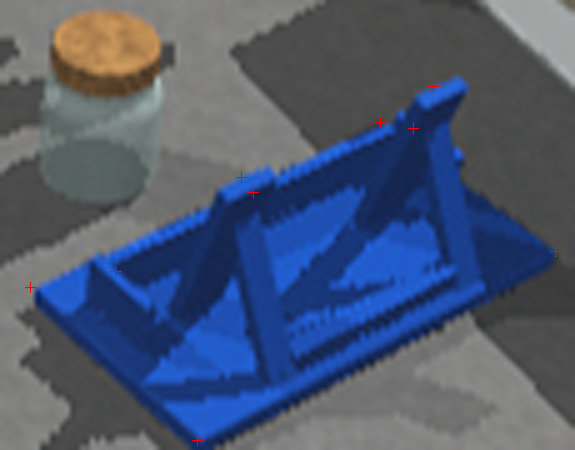

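```bash
cat >> h.py <<'E'
def tgt(yaw,tilt=0.):
    # tool z down, tool y along (cos yaw, sin yaw); tilt: top of tool leans towards +y by tilt deg
    y=np.r_[np.cos(np.radians(yaw)),np.sin(np.radians(yaw)),0]; z=np.r_[0,0,-1.]; x=np.cross(y,z)
    M=R.from_matrix(np.c_[x,y,z]); return M*R.from_rotvec([np.radians(tilt),0,0])
def go(pos,Rt):
    s=read_state(); R0=R.from_rotvec(s['ee_rot'])
    d=R0.inv().apply(np.array(pos)-s['eef_pos'])*100; w=np.degrees((R0.inv()*Rt).as_rotvec())
    print("ROW",np.round(np.r_[d,w],2).tolist(),"len",np.linalg.norm(d),np.linalg.norm(w))
def st():
    s=read_state(); M=R.from_rotvec(s['ee_rot']).as_matrix()
    print("t",round(s['time'],2),"pos",np.round(s['eef_pos'],4),"yaw(y)",np.round(np.degrees(np.arctan2(M[1,1],M[0,1])),2),"z",np.round(M[:,2],4),"F",np.round(s['wrist_force'],1),"M",np.round(s['moment'],2),"g",np.round(s['grip_width'],3),"j",np.round(s['joints'],2))
E
python3 -c "
from h import *
T=tgt(4.82); print(T.apply([0,0,1]))
go([.3,.3,.30],T);go([.453,-.2385,.28],T)"
```

```text
[ 0.  0. -1.]
ROW [-13.61, -17.29, -9.53, -0.08, 0.04, 58.89] len 23.97973074895017 58.892871293313156
ROW [-51.18, -58.79, -7.47, -0.08, 0.04, 58.89] len 78.3025549575066 58.892871293313156
```

```bash
python3 -m handwheel '[[0,0,-5,0,0,0],[-4,-5,-9.5,0,0,10],[-8,-10,-9.5,0,0,20],[-12,-14,-9.5,0,0,30],[-15,-18,-9.5,0,0,36],[-18.5,-21.5,-9.5,0,0,42],[-22,-25,-9.5,0,0,48],[-25.5,-28.5,-9.5,0,0,54],[-29,-32,-9.5,0,0,58.9],[-32,-36,-9.5,0,0,58.9],[-35,-40,-9.5,0,0,58.9],[-38,-44,-9.5,0,0,58.9]]' -0.2; python3 -c "
from h import *
st();go([.453,-.2385,.2],tgt(4.82))"
```

```text
time: 1.3
eef_pos: [0.3919, -0.0083, 0.2999]
ee_rot: [2.126, 2.312, -0.002]
wrist_force: [1.4, 0.0, 0.2]
grip_width: 0.403
t 1.3 pos [ 0.3919 -0.0083  0.2999] yaw(y) 4.81 z [-6.0e-04 -1.2e-03 -1.0e+00] F [1.4 0.  0.2] M [ 0.07 -0.04 -0.02] g 0.403 j [-0.05 -0.03  1.75 -0.    1.42 -0.13]
ROW [-23.44, 4.17, 10.01, -0.04, 0.07, -0.01] len 25.82953284886654 0.07931547532453108
```

```bash
python3 -m handwheel '[[-4.5,0.8,0,0,0,0],[-9,1.6,0,0,0,0],[-13.5,2.4,0,0,0,0],[-18,3.2,1,0,0,0],[-21.5,3.8,3,0,0,0],[-23.4,4.2,5,0,0,0],[-23.4,4.2,8,0,0,0],[-23.4,4.2,10,0,0,0],[-23.4,4.2,10,0,0,0],[-23.4,4.2,10,0,0,0]]'; python3 -c "
from h import *
st();go([.453,-.2385,.064],tgt(4.82))
for n in ('top','scene'):
  im,d=cams.get_image(n); im=im[:,:,::-1]
  crop(im,*((320,440,200,305) if n=='top' else (60,240,110,300)),'pics/a_'+n+'.png',4 if n=='top' else 3)
"
```

```text
time: 2.3
eef_pos: [0.4534, -0.2381, 0.2003]
ee_rot: [2.126, 2.313, -0.002]
wrist_force: [0.5, -0.4, 0.5]
grip_width: 0.401
t 2.3 pos [ 0.4534 -0.2381  0.2003] yaw(y) 4.81 z [-8.0e-04 -1.1e-03 -1.0e+00] F [ 0.5 -0.4  0.5] M [0.02 0.01 0.01] g 0.401 j [-0.51  0.22  1.71 -0.    1.21 -0.59]
ROW [-0.03, -0.03, 13.63, -0.05, 0.06, -0.01] len 13.633105499435247 0.08006288434062951
```

```bash
cd pics; python3 -c "
import cv2,numpy as np
a=cv2.imread('a_top.png');b=cv2.imread('a_scene.png');h=max(a.shape[0],b.shape[0])
f=lambda i:cv2.copyMakeBorder(i,0,h-i.shape[0],0,0,0)
c=np.hstack([f(a),f(b)]);c=cv2.resize(c,None,fx=.78,fy=.78) if c.shape[1]>800 else c;cv2.imwrite('ab.png',c)"
```

```text
(no output)
```

View pics/ab.png

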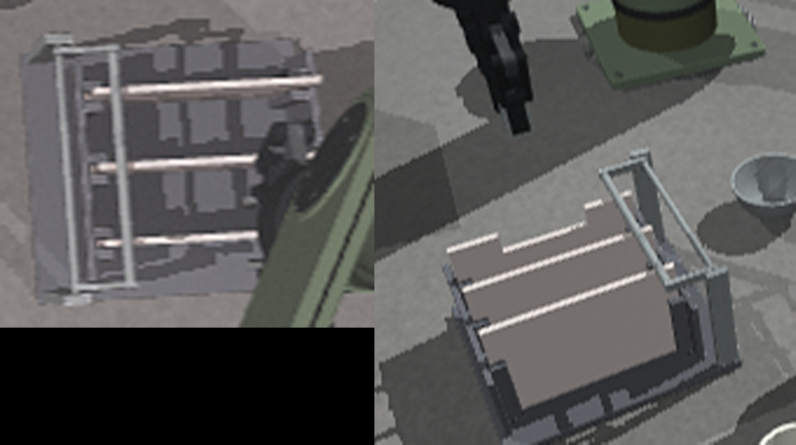

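The pictures show the rack undisturbed, and the dipped visor nearest the robot with the gripper above it. I'll descend and grip.

```bash
python3 -m handwheel '[[0,0,3,0,0,0],[0,0,6,0,0,0],[0,0,8,0,0,0],[0,0,10,0,0,0],[0,0,11,0,0,0],[0,0,12,0,0,0],[0,0,13,0,0,0],[0,0,13.6,0,0,0],[0,0,13.6,0,0,0],[0,0,13.6,0,0,0]]' -0.2; python3 -c "
from h import *
st();go([.453,-.2385,.064],tgt(4.82))
im,d=cams.get_image('scene'); crop(im[:,:,::-1],60,240,110,300,'pics/b.png',3.1)"
```

```text
time: 3.4
eef_pos: [0.4546, -0.2388, 0.0658]
ee_rot: [2.123, 2.31, -0.001]
wrist_force: [-0.7, 1.0, 0.0]
grip_width: 0.398
t 3.4 pos [ 0.4546 -0.2388  0.0658] yaw(y) 4.83 z [ 0.0023 -0.0029 -1.    ] F [-0.7  1.   0. ] M [0.02 0.01 0.06] g 0.398 j [-0.51  0.36  1.9  -0.    0.88 -0.59]
ROW [0.05, -0.16, 0.18, 0.12, 0.17, 0.01] len 0.24692490083275676 0.20954960827043964
```

View pics/b.png

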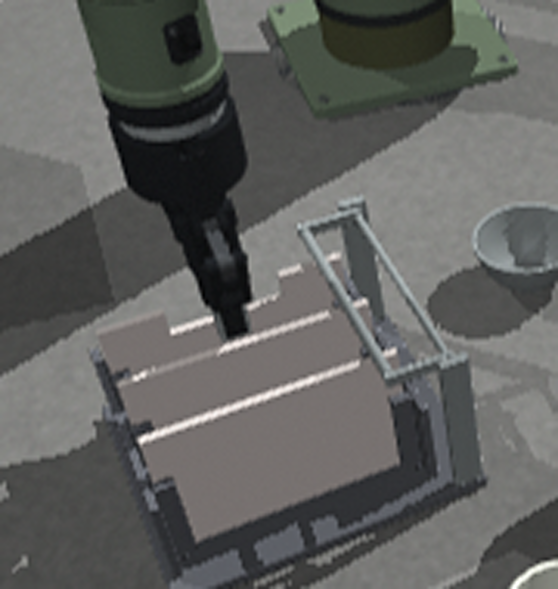

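The fingers straddle the dip at about (232,320). I'll trim 1.6 mm in x, then close.

```bash
python3 -m handwheel '[[0,-0.16,0.18,0,0.1,0],[0,-0.16,0.18,0,0.1,0],[0,-0.16,0.18,0,0.1,0]]' && python3 -c "
from h import *
st()"; python3 -m handwheel '[[0,0,0,0,0,0],[0,0,0,0,0,0],[0,0,0,0,0,0],[0,0,0,0,0,0],[0,0,0,0,0,0],[0,0,0,0,0,0],[0,0,0,0,0,0],[0,0,0,0,0,0]]' -1 70; python3 -c "
from h import *
st()"
```

```text
time: 3.75
eef_pos: [0.4532, -0.2391, 0.0643]
ee_rot: [2.124, 2.311, 0.001]
wrist_force: [-0.1, -0.7, -0.0]
grip_width: 0.406
t 3.75 pos [ 0.4532 -0.2391  0.0643] yaw(y) 4.82 z [ 0.0027 -0.0014 -1.    ] F [-0.1 -0.7 -0. ] M [-0.03 -0.01 -0.04] g 0.406 j [-0.51  0.36  1.91  0.    0.87 -0.59]
time: 4.55
eef_pos: [0.4534, -0.2392, 0.0646]
ee_rot: [2.124, 2.31, 0.002]
wrist_force: [0.5, 1.6, 5.1]
grip_width: 0.024
t 4.55 pos [ 0.4534 -0.2392  0.0646] yaw(y) 4.82 z [ 0.0033 -0.0016 -1.    ] F [0.5 1.6 5.1] M [ 0.19  0.07 -0.01] g 0.024 j [-0.51  0.36  1.91  0.    0.87 -0.59]
```

```bash
python3 -m handwheel '[[0,0,-0.4,0,0,0],[0,0,-0.9,0,0,0],[0,0,-1.5,0,0,0],[0,0,-2.2,0,0,0],[0,0,-3,0,0,0],[0,0,-3.8,0,0,0],[0,0,-4.4,0,0,0],[0,0,-5,0,0,0],[0,0,-5,0,0,0]]'; python3 -c "
from h import *
st();go([.4533,-.2391,.2146],tgt(4.82))
im,d=cams.get_image('scene'); crop(im[:,:,::-1],60,240,110,300,'pics/c.png',3.1)"
```

```text
time: 5.45
eef_pos: [0.4539, -0.2396, 0.1158]
ee_rot: [2.122, 2.308, 0.002]
wrist_force: [0.2, -1.0, -1.6]
grip_width: 0.019
t 5.45 pos [ 0.4539 -0.2396  0.1158] yaw(y) 4.82 z [ 0.0055 -0.003  -1.    ] F [ 0.2 -1.  -1.6] M [-0.07 -0.03 -0.01] g 0.019 j [-0.51  0.3   1.84  0.    1.   -0.59]
ROW [0.02, -0.01, -9.88, 0.3, 0.2, -0.0] len 9.88078786719447 0.35803614483263896
```

View pics/c.png

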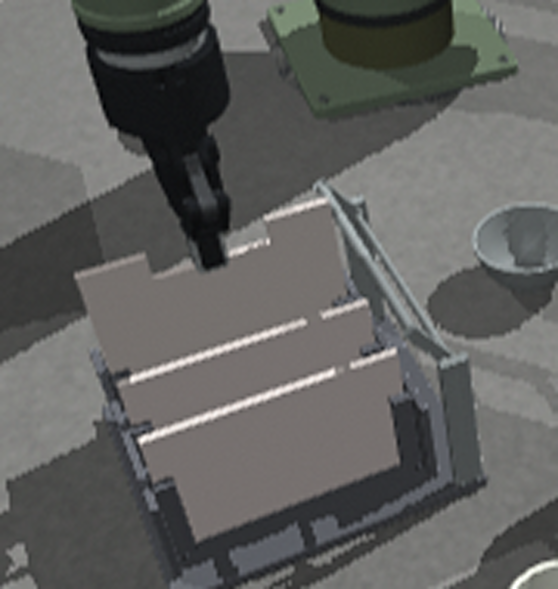

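```bash
python3 -m handwheel '[[0,0,-1,0.3,0.2,0],[0,0,-2,0.3,0.2,0],[0,0,-3,0.3,0.2,0],[0,0,-4,0.3,0.2,0],[0,0,-5,0.3,0.2,0],[0,0,-6,0.3,0.2,0],[0,0,-7,0.3,0.2,0],[0,0,-8,0.3,0.2,0],[0,0,-9,0.3,0.2,0],[0,0,-9.5,0.3,0.2,0],[0,0,-9.5,0.3,0.2,0]]'; python3 -c "
from h import *
st();go([.4533,-.2391,.28],tgt(4.82))
im,d=cams.get_image('scene'); crop(im[:,:,::-1],60,240,80,290,'pics/d.png',2.8)"
```

```text
time: 6.6
eef_pos: [0.4536, -0.2393, 0.2112]
ee_rot: [2.126, 2.312, 0.001]
wrist_force: [0.2, -0.1, -1.5]
grip_width: 0.019
t 6.6 pos [ 0.4536 -0.2393  0.2112] yaw(y) 4.82 z [ 6.e-04 -0.e+00 -1.e+00] F [ 0.2 -0.1 -1.5] M [-0.02 -0.01 -0.01] g 0.019 j [-0.51  0.22  1.69  0.    1.23 -0.59]
ROW [0.02, -0.03, -6.88, 0.04, 0.0, -0.0] len 6.884753987500729 0.03709882627266153
```

View pics/d.png

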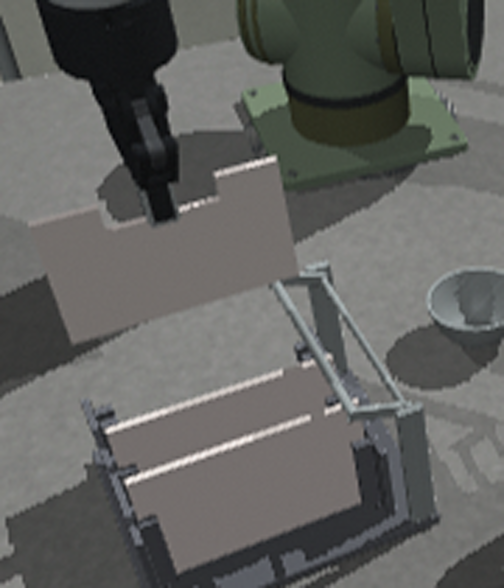

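```bash
python3 -m handwheel '[[0,0,-1,0,0,0],[0,0,-2,0,0,0],[0,0,-3,0,0,0],[0,0,-4.5,0,0,0],[0,0,-6,0,0,0],[0,0,-6.9,0,0,0],[0,0,-6.9,0,0,0],[0,0,-6.9,0,0,0]]'; python3 -c "
from h import *
st()
im,d=cams.get_image('scene'); crop(im[:,:,::-1],60,240,80,290,'pics/e.png',2.8)
p=cloud('scene',d)
# depth points on visor: fit plane & bottom edge
m=(p[...,2]>.18)&(p[...,2]<.36)&(abs(p[...,0]-.453)<.03)&(p[...,1]<-.14)&(p[...,1]>-.34)
hsv=im.astype(int); m&=(hsv.min(2)>80)
q=p[m];c=q.mean(0);print(m.sum(),c,np.linalg.svd(q-c,full_matrices=False)[2].round(4))
v,u=np.nonzero(m); r=cv2.minAreaRect(np.c_[q[:,1],q[:,2]].astype(np.float32)*1000); print(r)
go([.46,.0,.28],tgt(10.6))
"
```

```text
time: 7.45
eef_pos: [0.4531, -0.239, 0.2793]
ee_rot: [-2.125, -2.312, 0.0]
wrist_force: [0.9, 0.5, -1.6]
grip_width: 0.022
t 7.45 pos [ 0.4531 -0.239   0.2793] yaw(y) 4.82 z [-9.e-04  8.e-04 -1.e+00] F [ 0.9  0.5 -1.6] M [ 0.01 -0.    0.05] g 0.022 j [-0.51  0.18  1.57  0.    1.39 -0.59]
4131 [ 0.45687585 -0.24027947  0.27529448] [[ 0.083  -0.9965  0.0075]
 [-0.0047 -0.0079 -1.    ]
 [ 0.9965  0.083  -0.0053]]
((-236.95523071289062, 285.6898498535156), (169.8111572265625, 125.98287200927734), 0.12284403294324875)
ROW [23.75, 2.71, -0.09, -0.08, -0.08, -5.78] len 23.90256234571653 5.7857871834931505
```

View pics/e.png

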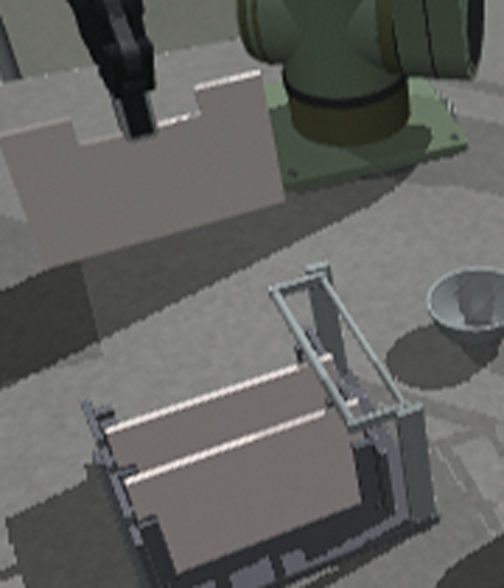

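The gate is shut, and the visor hangs level and hasn't slipped. Its bottom is about 0.224 m up. Next I'll carry it to the stand.

```bash
cat >> h.py <<'E'
def stand(x,z,y=0.):
    a=np.radians(10.6); return [.5212+np.cos(a)*x-np.sin(a)*y,.2634+np.sin(a)*x+np.cos(a)*y,z]
E
python3 -c "
from h import *
print(stand(.018,.28)); go(stand(.018,.28),tgt(10.6,16))
d=np.load('pics/top0d.npy');p=cloud('top',d);print('bottle top',p[187,288],'bowl',p[297,283],'jar',p[284,191])"
```

```text
[np.float64(0.538892836284692), np.float64(0.266711124311029), 0.28]
ROW [49.66, 12.81, -0.07, 15.91, -0.89, -5.74] len 51.28866913115392 16.930886052171335
bottle top [0.64140778 0.00330633 0.16699546] bowl [0.39570155 0.00176661 0.00964591] jar [0.42163615 0.21878417 0.08271986]
```

```bash
python3 -m handwheel '[[1.5,0.3,0,0,0,0],[4,1,0,0,0,-0.5],[7.5,2,0,0,0,-1],[11,3,0,0,0,-2],[15,4,0,0,0,-2.5],[19,5,0,0,0,-3],[23,6,0,0,0,-3.5],[27,7,0,0,0,-4],[31,8,0,0,0,-4.5],[35,9,0,0,0,-5],[38,9.8,0,0,0,-5.5],[40,10.4,0,0,0,-5.7]]'; python3 -c "
from h import *
st();go(stand(.018,.28),tgt(10.6,16))"
```

```text
time: 8.7
eef_pos: [0.522, 0.1717, 0.2784]
ee_rot: [-2.003, -2.415, 0.001]
wrist_force: [-0.0, -0.7, -1.4]
grip_width: 0.022
t 8.7 pos [0.522  0.1717 0.2784] yaw(y) 10.67 z [-0.0036  0.0018 -1.    ] F [-0.  -0.7 -1.4] M [-0.   -0.05 -0.02] g 0.022 j [0.3  0.24 1.49 0.   1.41 0.11]
ROW [9.03, 3.42, -0.15, 15.82, -0.13, 0.09] len 9.656958130748258 15.817290801382729
```

```bash
python3 -m handwheel '[[1.5,0.6,0,2.5,0,0],[3,1.2,0,5,0,0],[5,1.8,0,7.5,0,0],[7,2.4,0,10,0,0],[8.2,3,-0.1,12.5,0,0],[9,3.4,-0.1,15,-0.1,0.1],[9,3.4,-0.1,15.8,-0.1,0.1],[9,3.4,-0.1,15.8,-0.1,0.1],[9,3.4,-0.1,15.8,-0.1,0.1]]'; python3 -c "
from h import *
st();go(stand(.018,.28),tgt(10.6,16))
go(stand(.018,.125),tgt(10.6,16))
im,d=cams.get_image('scene'); crop(im[:,:,::-1],200,420,40,240,'pics/f.png',3)
p=cloud('scene',d)
m=(p[...,2]>.19)&(p[...,2]<.35)&(abs(p[...,0]-.53)<.06)&(p[...,1]>.15)&(p[...,1]<.38)&(im.min(2)>70)
q=p[m];c=q.mean(0);V=np.linalg.svd(q-c,full_matrices=False)[2];print(m.sum(),c,V.round(3))
"
```

```text
time: 9.6
eef_pos: [0.5381, 0.2661, 0.2795]
ee_rot: [-1.882, -2.267, 0.318]
wrist_force: [0.0, 0.5, -2.2]
grip_width: 0.02
t 9.6 pos [0.5381 0.2661 0.2795] yaw(y) 10.58 z [-0.2709 -0.0504 -0.9613] F [ 0.   0.5 -2.2] M [ 0.04 -0.24  0.02] g 0.02 j [0.41 0.49 1.15 0.06 1.78 0.23]
ROW [0.04, 0.07, -0.08, 0.01, -0.01, -0.02] len 0.11007474124111141 0.02141985139736483
ROW [0.04, 4.34, 14.82, 0.01, -0.01, -0.02] len 15.445874418027012 0.02141985139736483
1671 [0.54342349 0.25616255 0.27474317] [[ 0.218 -0.964  0.153]
 [ 0.226  0.203  0.953]
 [ 0.949  0.173 -0.262]]
```

View pics/f.png

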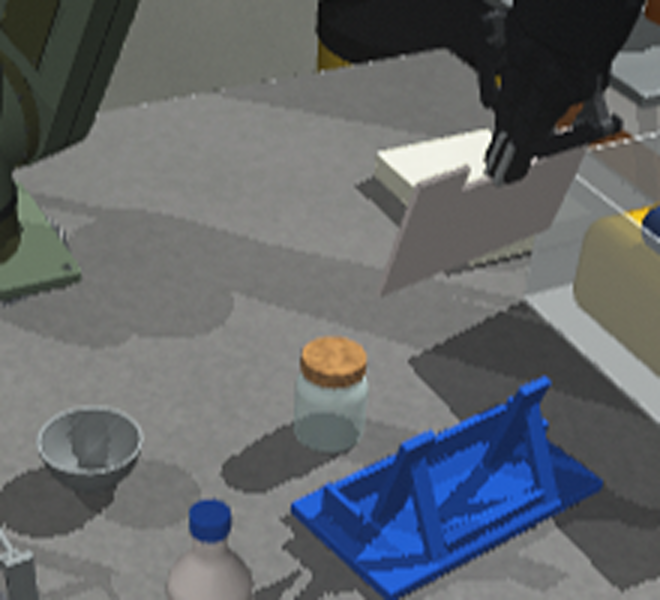

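The visor is held level and tilted about 16°, leaning the same way as the arms. I'll lower it over the trough.

```bash
python3 -m handwheel '[[0,0.4,1.3,0,0,0],[0,1,3.4,0,0,0],[0,1.7,5.8,0,0,0],[0,2.4,8.2,0,0,0],[0,3.1,10.6,0,0,0],[0,3.7,12.7,0,0,0],[0,4.2,14.3,0,0,0],[0,4.35,14.8,0,0,0],[0,4.35,14.8,0,0,0],[0,4.35,14.8,0,0,0]]'; python3 -c "
from h import *
st();go(stand(.018,.075),tgt(10.6,16));go(stand(.018,.063),tgt(10.6,16))
im,d=cams.get_image('scene'); crop(im[:,:,::-1],270,420,90,240,'pics/g.png',4)
im,d=cams.get_image('top'); crop(im[:,:,::-1],115,245,190,305,'pics/g2.png',4)
"
```

```text
time: 10.65
eef_pos: [0.5397, 0.2663, 0.1269]
ee_rot: [-1.884, -2.267, 0.315]
wrist_force: [0.6, 0.2, -1.4]
grip_width: 0.02
t 10.65 pos [0.5397 0.2663 0.1269] yaw(y) 10.57 z [-0.2685 -0.0492 -0.962 ] F [ 0.6  0.2 -1.4] M [ 0.01 -0.23  0.05] g 0.02 j [0.4  0.56 1.4  0.06 1.45 0.2 ]
ROW [0.05, 1.35, 5.01, 0.16, -0.06, -0.03] len 5.187549062725657 0.1701042875738696
ROW [0.05, 1.68, 6.16, 0.16, -0.06, -0.03] len 6.387407023145185 0.1701042875738696
```

View pics/g.png

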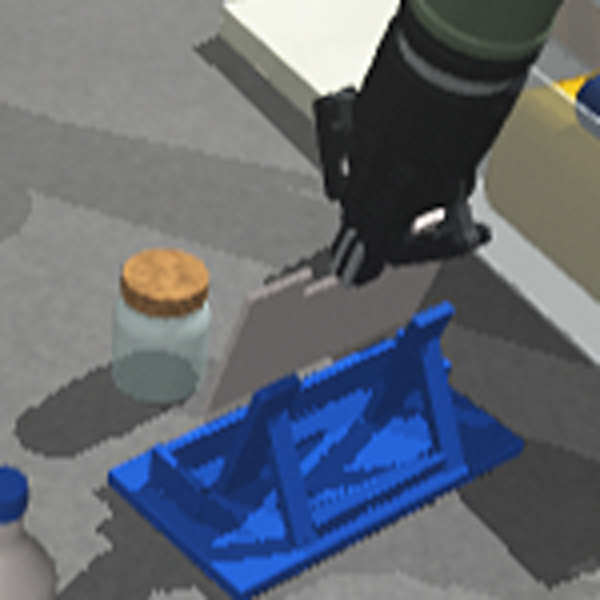

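View pics/g2.png

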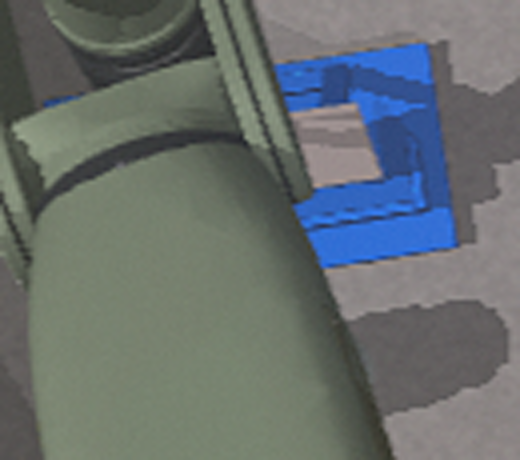

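```bash
python3 -m handwheel '[[0,0.3,1,0,0,0],[0,0.6,2.2,0.1,0,0],[0,0.9,3.3,0.1,0,0],[0,1.15,4.2,0.1,0,0],[0,1.35,5,0.1,0,0],[0,1.35,5,0.1,0,0],[0,1.35,5,0.1,0,0]]'; python3 -c "
from h import *
st();go(stand(.018,.065),tgt(10.6,16));go(stand(.018,.063),tgt(10.6,16))
im,d=cams.get_image('scene'); crop(im[:,:,::-1],270,420,90,240,'pics/i.png',4)
"
```

```text
time: 11.45
eef_pos: [0.5392, 0.2664, 0.075]
ee_rot: [-1.883, -2.267, 0.316]
wrist_force: [0.1, 0.7, -1.1]
grip_width: 0.021
t 11.45 pos [0.5392 0.2664 0.075 ] yaw(y) 10.58 z [-0.2701 -0.0495 -0.9616] F [ 0.1  0.7 -1.1] M [ 0.01 -0.21 -0.04] g 0.021 j [0.4  0.61 1.46 0.06 1.35 0.2 ]
ROW [0.03, 0.25, 0.97, 0.06, -0.06, -0.02] len 0.9975486719372311 0.08730719554353693
ROW [0.03, 0.31, 1.16, 0.06, -0.06, -0.02] len 1.1974007768493995 0.08730719554353693
```

View pics/i.png

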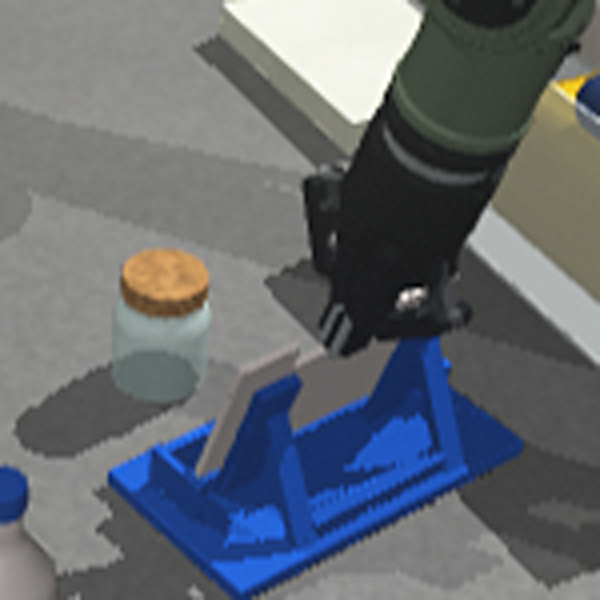

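The visor is in the trough just in front of the arms. I'll finish lowering gently until it touches the floor.

```bash
python3 -m handwheel '[[0,0.08,0.3,0,0,0],[0,0.15,0.6,0,0,0],[0,0.2,0.8,0,0,0],[0,0.2,0.8,0,0,0]]'; python3 -m handwheel '[[0,0.05,0.2,0,0,0],[0,0.05,0.2,0,0,0],[0,0.05,0.2,0,0,0]]';  python3 -c "
from h import *
st()
"
```

```text
time: 11.9
eef_pos: [0.539, 0.2664, 0.0668]
ee_rot: [-1.883, -2.267, 0.316]
wrist_force: [0.3, 0.4, -1.7]
grip_width: 0.025
time: 12.2
eef_pos: [0.5393, 0.2666, 0.0653]
ee_rot: [-1.883, -2.267, 0.314]
wrist_force: [1.6, 0.1, 2.4]
grip_width: 0.019
t 12.2 pos [0.5393 0.2666 0.0653] yaw(y) 10.58 z [-0.2687 -0.0488 -0.962 ] F [1.6 0.1 2.4] M [ 0.   -0.23 -0.04] g 0.019 j [0.4  0.62 1.47 0.06 1.33 0.2 ]
```

Contact came at the expected height, with wrist Fz going from −1.5 to +2.4 N. Releasing now.

```bash
python3 -m handwheel '[[0,0,0,0,0,0],[0,0,0,0,0,0],[0,0,0,0,0,0],[0,0,0,0,0,0],[0,0,0,0,0,0],[0,0,0,0,0,0]]' -0.1;  python3 -c "
from h import *
st()
im,d=cams.get_image('scene'); crop(im[:,:,::-1],270,420,90,240,'pics/k.png',4)
"
```

```text
time: 12.8
eef_pos: [0.5393, 0.2666, 0.0652]
ee_rot: [-1.883, -2.267, 0.315]
wrist_force: [-0.4, -0.7, 0.2]
grip_width: 0.446
t 12.8 pos [0.5393 0.2666 0.0652] yaw(y) 10.58 z [-0.2688 -0.0489 -0.962 ] F [-0.4 -0.7  0.2] M [ 0.06 -0.15  0.06] g 0.446 j [0.4  0.62 1.47 0.06 1.33 0.2 ]
```

View pics/k.png

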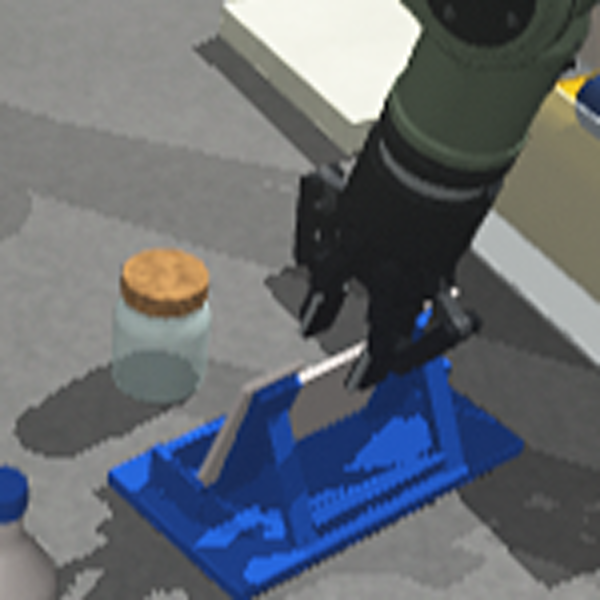

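It has been released and leans back. I'll retract along the tool axis.

```bash
python3 -m handwheel '[[0,0,-0.7,0,0,0],[0,0,-1.6,0,0,0],[0,0,-3,0,0,0],[0,0,-5,0,0,0],[0,0,-7.5,0,0,0],[0,0,-10.5,0,0,0],[0,0,-13.5,0,0,0],[0,0,-15,0,0,0],[0,0,-15,0,0,0]]';  python3 -c "
from h import *
st();go([.42,.45,.28],tgt(40,0))
"
```

```text
time: 13.75
eef_pos: [0.5814, 0.2745, 0.2128]
ee_rot: [-1.886, -2.27, 0.306]
wrist_force: [-0.2, -0.6, 0.1]
grip_width: 0.447
t 13.75 pos [0.5814 0.2745 0.2128] yaw(y) 10.59 z [-0.2628 -0.0463 -0.9637] F [-0.2 -0.6  0.1] M [ 0.02 -0.14 -0.02] g 0.447 j [0.39 0.58 1.15 0.06 1.68 0.21]
ROW [20.23, -13.98, -3.05, -15.09, -4.13, -29.25] len 24.77682611761115 33.17234387984635
```

```bash
python3 -c "
from h import *
go([.36,.06,.32],tgt(10.6,0))"
```

```text
ROW [-17.0, -27.63, -3.52, -15.47, -0.16, -0.03] len 32.6360256638135 15.475824456896452
```

```bash
python3 -m handwheel '[[0,0,-3,0,0,0],[0,0,-7,0,0,0],[-1,-2,-9,-2,0,0],[-3,-5,-9.5,-4,0,0],[-5,-8.5,-9,-6,0,0],[-7.5,-12,-8,-8,0,0],[-10,-16,-7,-10,0,0],[-12.5,-20,-6,-12,0,0],[-15,-24,-5,-14,0,0],[-16.5,-27,-4,-15.5,0,0],[-17,-27.6,-3.5,-15.5,0,0],[-17,-27.6,-3.5,-15.5,0,0]]';  python3 -c "
from h import *
st()
for n in('scene','top'):
  im,d=cams.get_image(n); cv2.imwrite(f'pics/end_{n}.png',im[:,:,::-1]); np.save(f'pics/end_{n}d.npy',d)
  if n=='scene': crop(im[:,:,::-1],290,405,150,240,'pics/end_s.png',6)
  else: crop(im[:,:,::-1],115,245,190,305,'pics/end_t.png',5)
"
```

```text
time: 14.95
eef_pos: [0.359, 0.0595, 0.3194]
ee_rot: [-2.008, -2.414, -0.004]
wrist_force: [1.2, 0.3, 0.5]
grip_width: 0.452
t 14.95 pos [0.359  0.0595 0.3194] yaw(y) 10.47 z [ 1.0e-04  2.9e-03 -1.0e+00] F [1.2 0.3 0.5] M [ 0.01 -0.04 -0.  ] g 0.452 j [ 0.13 -0.08  1.75  0.    1.47 -0.05]
```

View pics/end_scene.png

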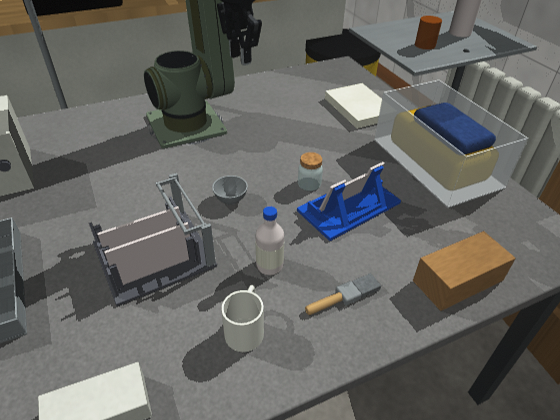

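View pics/end_s.png

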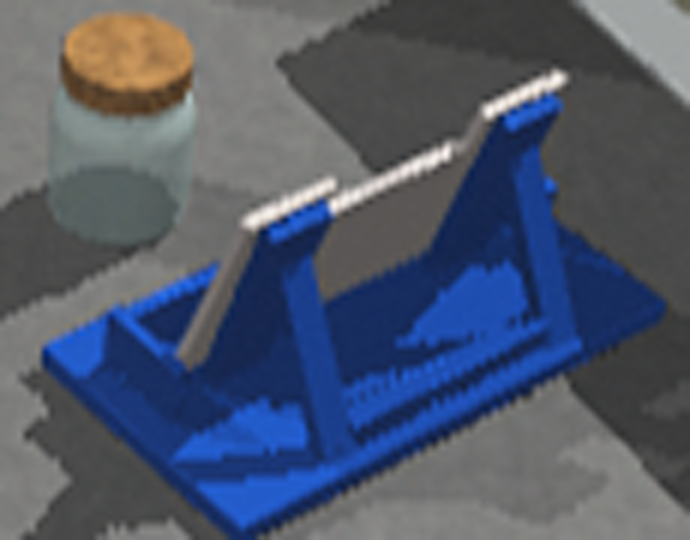

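View pics/end_t.png

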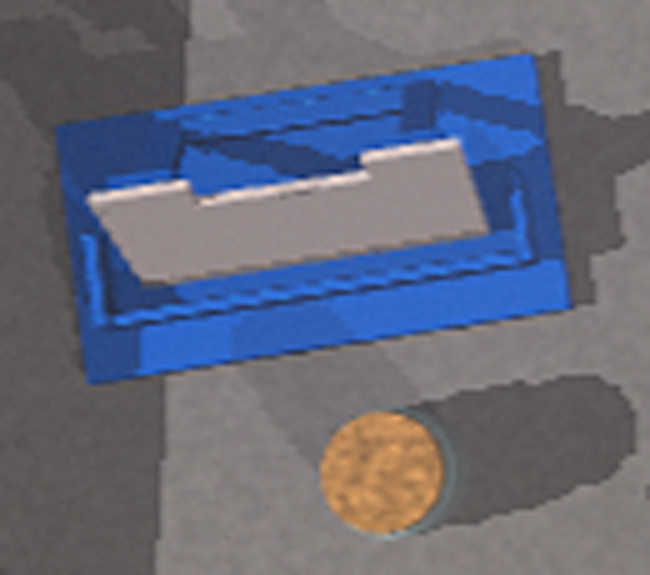

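View pics/end_top.png

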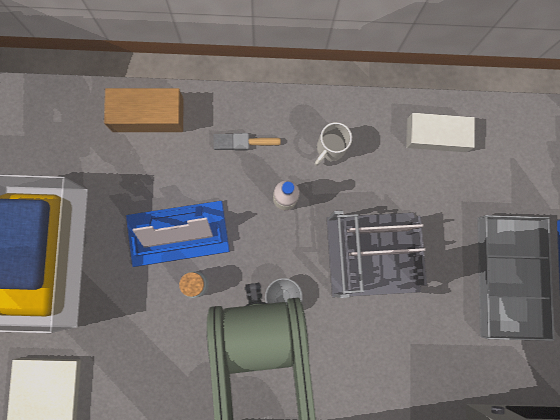

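The visor stands in the trough, dip up, against both arms. The gate is shut, and the plain visors and the other things on the table look unmoved. Handing in.

```bash
python3 -c "
from h import *
a=cv2.imread('pics/top0.png').astype(int);b=cv2.imread('pics/end_top.png').astype(int)
for n,(u0,u1,v0,v1) in dict(bottle=(272,302,175,212),jar=(176,206,270,300),mug=(312,355,120,165),brush=(208,285,128,155),plain=(345,425,222,256),gate=(330,362,208,300)).items(): print(n,abs(a-b)[v0:v1,u0:u1].mean().round(1))
print(job.sign_off())"
```

```text
bottle 4.0
jar 4.6
mug 3.9
brush 3.8
plain 4.8
gate 8.5
the job is handed in; nothing more can be done
None
```

I pinched the dipped visor (the slot nearest the robot) at its dip and pulled it straight up. Its edge lifted the gate, and the gate fell shut behind it. I then tilted the visor about 16°, set it in the stand's trough (touching the floor at the expected height, with about 4 N of contact), let go, and backed off along the tool axis.

**Last pictures from both cameras:**
- The visor stands dip upward in the trough, leaning on both rest arms.
- The gate is shut and the two plain visors are in their slots.
- Bottle, jar, mug and brush match the first top picture to within small differences (about 4 to 5 grey levels). The gate area differed a little more (8.5), which I put down to the missing visor and changed shadows; it looks shut in the pictures.
- The bowl is partly hidden by the arm in the last top view, but looks unmoved in the scene view.

**Measurement that disagreed:** with the visor gripped, the gripper reported about 2 mm of opening instead of 5 mm. The visor did not slip.

The job was handed in at about 15 s, and every wrist force I read was about 5 N or less. I saw no sign of the gripper touching the rack or gate. I did not check the scene again after handing in.

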